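Slide the jotter out from under the book in the desk tray

ROBOT

A 7-joint arm with a two-finger parallel gripper is mounted at the origin on a cart in front of the work surface, level with it; the furniture and walls round the work are solid. World frame = base frame: x ahead of the robot, y to its left, z up, the work surface at z = 0. Lengths are in m, angles in rad, forces in N, time in s.
With the tool pointing down it reaches from about 0.425 to 0.925 m from the base axis. Payload 6.8 kg.
Tool frame: the origin (TCP) lies between the finger pads; the fingertips stand 14 mm ahead of it and the grasp point (between the pads) lies 5 mm behind it; z points along the fingers, y is the line along which they close (so a half turn about z gives the same grasp; the last joint's range is limited). The gripper opens to 85 mm and grips with 20 to 120 N. Pads are 22 mm wide; open, the fingers measure 114 mm over their backs; the gripper's body (76 mm by 85 mm) begins 54 mm behind the grasp point. The pads swing forward as they close: fully open they stand 13 mm farther back than shut.
Start: joints at [1.195, 0.477, 0.022, 1.555, -0.011, 1.109, -0.083], TCP at [0.179, -0.651, 0.245] pointing down, gripper open.
Joint ranges: [-2.96, 2.96], [-0.34, 2.1], [-1.41, 1.46], [0.24, 2.44], [-1.37, 4.51], [0.17, 1.92], [-2.96, 2.96]. Speed limits (rad/s): [2.39, 2.39, 3.14, 3.14, 3.14, 3.14, 3.14].

INTERFACE

Orientations are given as a rotation vector (axis times angle).
In Python, from bench import r, imaging gives the robot as it stands.
- The arm moves only by the tool apply_moves, never from a script. Its argument "moves" is a list of rows, each a list of 2 entries, a list of its own where there are three numbers: the shift along the tool's x, y, z in cm, then the turn about the tool's z in rad. In form: [[[tx, ty, tz], roll], ...]. A call has 1 to 10 rows; each row is the pose to reach, as a shift and turn from the pose commanded when the call began, along the tool's axes at that moment; what a row does not reach only later rows make up. A row lasts 1/12 s, in which the tool goes at most 41.7 mm and 7.16 degrees, less where a joint would pass 70% of its speed; a pose out of reach is approached as far as the arm can. A call with a gripper value outside its range is refused whole. "claw" is the opening, from 0 (shut) to 1 (fully open), set as the call begins (left out, the last holds). The fingers move at their own pace and stop on an object; "grip_force" is the grip in N (left out, the last holds). Time passes only in rows, so rows that repeat a pose let the fingers close. It gives the time, the measured TCP pose, the force and the opening at its end, in the units of the state.
- r.get_obs(): the state, without advancing time (a new reading comes with each control period).
- imaging.grab_frame(name): name is "scene" or "top" or "wrist"; returns a dict with "frame" (480x640x3 uint8, blue, green, red), "intrinsics" (3x3 intrinsics, pixels), "k1" (the pictures are not rectified: a ray, as slopes to the right and down, at radius r is drawn at 1 + k1 r^2 times it, then the intrinsics apply), "T" (4x4, takes a point from camera to world coordinates). Camera axes: x right, y up, looking along -z (the intrinsics and any distortion apply to the point x, -y, -z); pixel columns grow to the right and rows downward; lengths in m; the calibration is good to about 2 mm. A picture is of the moment at which its call begins. There is no depth.
- r.hand_in(): hands the job in, once; it reports no verdict.
The state is a dict: "clock": time; "joints": joint angles; "qvel": joint speeds; "tau": joint torques, N m; "tcp_pos": TCP position; "orientation": TCP orientation; "contact_force": force on the tool from outside, world axes, zero at the start; "moment": the same for the moment, N m; "grip_width": finger opening in m.
Only numpy, scipy, OpenCV 4.12 (cv2) and the standard library are available. Lean on these libraries where they do the work, as an engineer would, in place of code of your own. Each camera call takes 0.05 s, during which the arm holds its last target. There are 200 camera calls.

TASK

Slide the yellow jotter out through the front opening of the grey desk tray, from under the paperback, without lifting the book or the thread reel on it and without toppling the reel. Leave the jotter lying flat on the table in front of the tray, wholly clear of it; the book must come to rest on the tray's floor with the reel still standing on it.

Things in the scene. Friction and masses are not known exactly. Their poses are not given: they have to be found in the camera images.
- yellow_jotter_center (a point): Slim rigid notepad, yellow cover, black binding band at one end, 160 x 48 x 9 mm, 50 g, flat on the tray's floor. Point: its centre, half-way up. x along the 160 mm, -x to the black end; y across the 48 mm; z up. The black end sticks out 55 to 70 mm before the tray, with free table on both sides, to be gripped across the width from above. The like green jotter elsewhere is not meant.
- tray: Grey plastic desk tray, fixed, 128 deep (x) x 190 wide (y) x 38 mm high; walls 4, floor 3 mm. Origin: centre of its underside; -x points out of its front, y to its left, z up. The front wall is open over the middle 84 mm, down to the floor; its 53 mm pieces either side hold the book back while the jotter is drawn out between them.
- paperback: Tan paperback, 172 x 112 x 18 mm, about 0.2 kg, lying in the tray on the jotter, its 172 mm side across the tray. Origin: centre of its underside, x along its 172 mm side, z up. It has a few mm of play in the tray and sinks 9 mm to the floor when the jotter has gone.
- reel: Wooden reel of red thread, 28 mm diameter, 40 mm tall, 30 g, standing loose on the paperback. Origin at the centre of its underside, z up along its axis.
Not all that is in view belongs to the job. What is shaped like the part that bears yellow_jotter_center but purple or red is not meant.

How it is judged:
By the outcome, as a careful person would: the job done as asked, in the order asked, and still so for the second after the job is handed in, with the robot touching nothing.
It also fails if it takes over 32 s, if anything falls off the work surface, if the arm or the gripper's body presses on something with over 40 N, if the wrist force passes 120 N, or if a joint passes its speed limit or range.

## Working session

There is one attempt and no reset: what is moved stays moved. The work goes in short steps, Python scripts to look and compute and a tool call to move; the robot and the scene stay as the last step left them, time stands still between calls to the robot, and variables do not carry over. Pictures are saved under pics/ and viewed, on a budget of 10 in all, crops included, one or two more only if the job needs it, and the job is handed in when it is done.

Besides the shell and the picture viewer there is one more tool, called after "Emit:" as a command line: name --argument value ..., lists and objects as JSON in quotes. apply_moves: Moves the arm, as the interface text tells. Its arguments: {"type":"object","properties":{"moves":{"type":"array","items":{"type":"array"}},"claw":{"type":"number"},"grip_force":{"type":"number"}},"required":["moves"]}

```bash
mkdir -p pics; cat > h.py <<'E'
import numpy as np, cv2
from bench import r, imaging
def ray(d,u,v):
    K=np.array(d["intrinsics"]);k=d["k1"];T=np.array(d["T"])
    p=np.array([(u-K[0,2])/K[0,0],(v-K[1,2])/K[1,1]]);q=p.copy()
    for _ in range(30): q=p/(1+k*(q@q))
    return T[:3,3],T[:3,:3]@np.array([q[0],-q[1],-1.])
def onz(d,u,v,z):
    o,w=ray(d,u,v);return o+w*(z-o[2])/w[2]
E
python3 - <<'E'
from h import *
o=r.get_obs();print(o)
for n in("scene","top"):
    d=imaging.grab_frame(n);cv2.imwrite(f"pics/{n}0.png",d["frame"]);print(n,np.round(d["T"],3),d["k1"],d["intrinsics"])
E
```

```text
{'clock': 0.0, 'joints': array([ 1.19492113,  0.47777856,  0.02232926,  1.55647491, -0.01148949,
        1.10928054, -0.08310831]), 'qvel': array([-0.00070807,  0.00040133,  0.00159071, -0.00022882, -0.00129241,
        0.00076021, -0.00035035]), 'tau': array([ 5.58980501e-04, -5.96448755e+01,  1.60841726e+00, -2.81204009e+01,
        1.25589242e-02,  9.09518480e-03, -6.47692545e-06]), 'tcp_pos': array([ 0.1784346 , -0.65039471,  0.24433002]), 'orientation': array([-3.11171371e+00, -4.19170117e-01,  5.95097160e-04]), 'contact_force': array([-0.47987366, -0.44665608, -0.5985873 ]), 'moment': array([-0.00932283,  0.04020054, -0.02849448]), 'grip_width': 0.08556844096560735}
scene [[ 0.666  0.552 -0.502  0.098]
 [-0.746  0.474 -0.469 -0.431]
 [-0.021  0.687  0.727  0.703]
 [ 0.     0.     0.     1.   ]] -0.09377312971380337 [[555.4925454    0.         311.81117696]
 [  0.         555.4925454  247.38840272]
 [  0.           0.           1.        ]]
top [[ 0.026  0.994 -0.111  0.43 ]
 [-1.     0.025 -0.012  0.016]
 [-0.009  0.111  0.994  0.91 ]
 [ 0.     0.     0.     1.   ]] 0.010479354015682644 [[444.30369072   0.         315.5895259 ]
 [  0.         444.30369072 246.80576276]
 [  0.           0.           1.        ]]
```

View pics/top0.png

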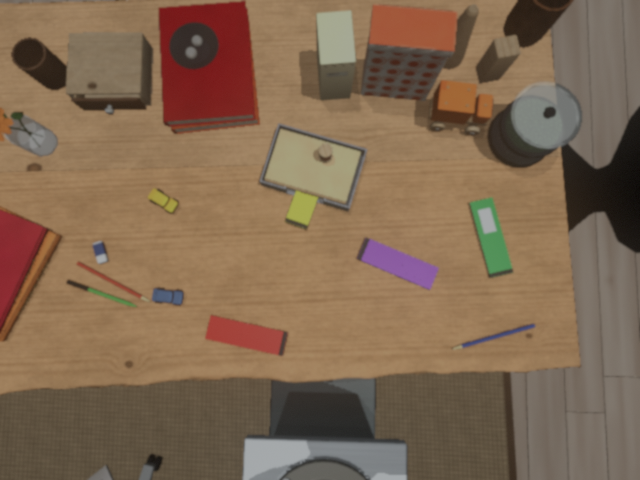

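View pics/scene0.png

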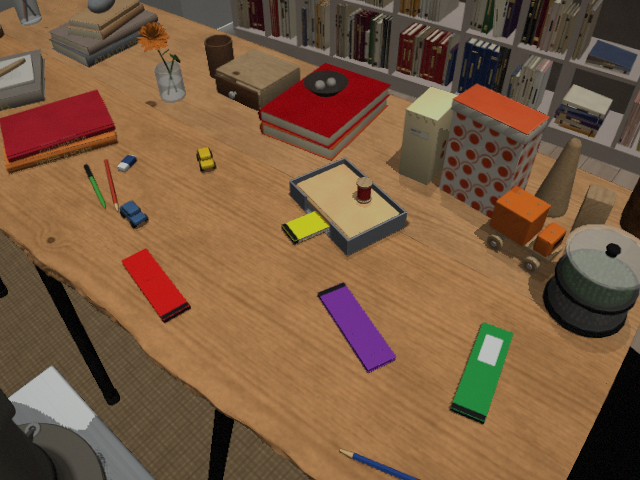

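The top view shows the yellow jotter's end sticking out at about (302,208), with its black band near (297,226). The tray is at about (313,167) and the reel at (325,153). The pull path, down and left, is free: the red decoy is at (246,335) and the purple one at (398,263).

```bash
python3 - <<'E'
from h import *
for n,roi in(("top",(260,180,340,240)),("scene",(260,190,345,260))):
    d=imaging.grab_frame(n);f=d["frame"];h=cv2.cvtColor(f,cv2.COLOR_BGR2HSV)
    m=cv2.inRange(h,(25,170,80),(35,255,255));M=np.zeros_like(m);a,b,c,e=roi;M[b:e,a:c]=m[b:e,a:c]
    cs,_=cv2.findContours(M,0,2);k=max(cs,key=cv2.contourArea)
    q=np.array([onz(d,u,v,.012)[:2] for u,v in k[:,0]],np.float32)
    R=cv2.minAreaRect(q*1000);print(n,cv2.contourArea(k),R);print(np.round(cv2.boxPoints(R)))
    # book mask
    m=cv2.inRange(h,(18,60,100),(32,169,255));M=np.zeros_like(m);a,b,c,e=(255,120,370,215) if n=="top" else (280,150,410,255);M[b:e,a:c]=m[b:e,a:c]
    M=cv2.morphologyEx(M,cv2.MORPH_OPEN,np.ones((3,3)))
    cs,_=cv2.findContours(M,0,2);k=max(cs,key=cv2.contourArea)
    q=np.array([onz(d,u,v,.030)[:2] for u,v in k[:,0]],np.float32)
    R=cv2.minAreaRect(q*1000);print("book",cv2.contourArea(k),R);print(np.round(cv2.boxPoints(R)))
    # tray: dark-greyish blue, rim z=.038
    m=cv2.inRange(h,(95,20,30),(130,140,140));M=np.zeros_like(m);M[b:e,a:c]=m[b:e,a:c]
    cs,_=cv2.findContours(M,0,2);k=np.vstack(cs)
    q=np.array([onz(d,u,v,.038)[:2] for u,v in k[:,0]],np.float32)
    R=cv2.minAreaRect(q*1000);print("tray",R);print(np.round(cv2.boxPoints(R)))
    x=f[100:260,240:400];cv2.imwrite(f"pics/{n}c.png",cv2.resize(x,None,fx=3.7,fy=3.7,interpolation=2))
from scipy.spatial.transform import Rotation as Ro
o=r.get_obs();print(np.round(Ro.from_rotvec(o["orientation"]).as_matrix(),3))
E
```

```text
Traceback (most recent call last):
ValueError: max() iterable argument is empty
```

```bash
python3 - <<'E'
from h import *
f=cv2.imread("pics/top0.png");h=cv2.cvtColor(f,cv2.COLOR_BGR2HSV)
for u,v in((302,208),(300,165),(340,185),(262,165),(325,203),(297,226),(280,205)):print("top",u,v,h[v,u])
f=cv2.imread("pics/scene0.png");h=cv2.cvtColor(f,cv2.COLOR_BGR2HSV)
for u,v in((306,227),(335,190),(293,188),(365,240),(287,236),(290,220)):print("scene",u,v,h[v,u])
E
```

```text
top 302 208 [ 31 134 169]
top 300 165 [ 23  68 166]
top 340 185 [ 24  66 165]
top 262 165 [ 16 101 146]
top 325 203 [17 70 73]
top 297 226 [ 20 107 107]
top 280 205 [ 16 107 160]
scene 306 227 [ 31 209 190]
scene 335 190 [ 19 105 189]
scene 293 188 [120   7  39]
scene 365 240 [120  14  55]
scene 287 236 [ 14 135  87]
scene 290 220 [ 17 143 169]
```

```bash
cat >> h.py <<'E'
def rect(d,lo,hi,roi,z,op=0):
    h=cv2.cvtColor(d["frame"],cv2.COLOR_BGR2HSV);m=cv2.inRange(h,lo,hi);M=np.zeros_like(m);a,b,c,e=roi;M[b:e,a:c]=m[b:e,a:c]
    if op: M=cv2.morphologyEx(M,cv2.MORPH_OPEN,np.ones((op,op)))
    cs,_=cv2.findContours(M,0,2);k=max(cs,key=cv2.contourArea)
    q=np.array([onz(d,u,v,z)[:2] for u,v in k[:,0]],np.float32)
    R=cv2.minAreaRect(q*1000);return np.round(R[0]),np.round(R[1]),round(R[2],1),np.round(cv2.boxPoints(R)).tolist()
E
python3 - <<'E'
from h import *
d=imaging.grab_frame("top");x=d["frame"][100:260,240:400];cv2.imwrite("pics/topc.png",cv2.resize(x,None,fx=3.7,fy=3.7,interpolation=2))
print(rect(d,(28,90,80),(36,255,255),(260,180,340,240),.012))
print("book",rect(d,(19,40,100),(27,95,255),(255,120,370,215),.030,3))
print("tray",rect(d,(0,0,0),(180,50,135),(250,118,375,218),.038))
d=imaging.grab_frame("scene")
print(rect(d,(28,120,60),(36,255,255),(260,190,345,260),.012))
print("book",rect(d,(15,40,100),(27,125,255),(280,150,410,255),.030,3))
print("tray",rect(d,(100,0,0),(140,60,100),(280,150,415,255),.038))
from scipy.spatial.transform import Rotation as Ro
o=r.get_obs();print(np.round(Ro.from_rotvec(o["orientation"]).as_matrix(),3))
E
```

```text
(array([610.,  58.]), array([48., 64.]), 72.9, [[573.0, 45.0], [634.0, 26.0], [648.0, 72.0], [587.0, 91.0]])
book (array([695.,  38.]), array([176., 114.]), 74.8, [[617.0, -32.0], [727.0, -61.0], [773.0, 108.0], [663.0, 138.0]])
tray (array([690.,  37.]), array([189., 134.]), 74.5, [[600.0, -36.0], [729.0, -72.0], [780.0, 111.0], [650.0, 147.0]])
(array([612.,  58.]), array([49., 63.]), 73.0, [[574.0, 44.0], [634.0, 25.0], [649.0, 72.0], [589.0, 91.0]])
book (array([701.,  37.]), array([174., 130.]), 75.1, [[616.0, -30.0], [741.0, -64.0], [786.0, 104.0], [661.0, 138.0]])
tray (array([661., -40.]), array([ 74., 143.]), 73.8, [[583.0, -56.0], [720.0, -96.0], [740.0, -25.0], [603.0, 15.0]])
[[ 0.964  0.265 -0.   ]
 [ 0.265 -0.964  0.001]
 [-0.    -0.001 -1.   ]]
```

View pics/topc.png

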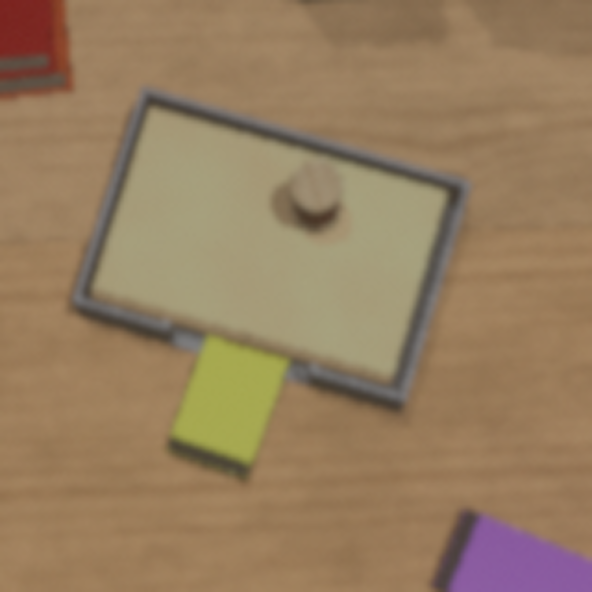

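Both views agree. The jotter's axis is at about -17° and its black end is near (572,70) mm. The tray front centre is near (625,55). I'll grip at about (593,64).

Emit:
apply_moves --moves '[[[1.5, -1.5, 0], 0], [[4, -4, 0], 0], [[6.9, -6.8, 0], 0], [[9.8, -9.7, 0], 0], [[12.7, -12.6, 0], 0], [[15.6, -15.5, 0], 0], [[18.5, -18.4, 0], 0], [[21.4, -21.3, 0], 0], [[24.3, -24.2, 0], 0], [[27.2, -27.1, 0], 0]]' --claw 1 --grip_force 50

```text
clock: 1.08
tcp_pos: [0.3698, -0.3158, 0.2455]
orientation: [3.113, 0.419, 0.0]
contact_force: [1.4, 0.1, 0.1]
grip_width: 0.0854
```

Emit:
apply_moves --moves '[[[2.8, -2.8, 0], 0.056], [[5.7, -5.6, 0], 0.12], [[8.5, -8.4, 0], 0.18], [[11.4, -11.2, 0], 0.24], [[14.3, -14, 0], 0.3], [[17.2, -16.8, 0], 0.36], [[20.1, -19.6, 0], 0.42], [[23, -22.4, 0], 0.48], [[25.9, -25.2, 0], 0.54], [[28.5, -27.8, 0], 0.565]]'

```text
clock: 1.92
tcp_pos: [0.5714, 0.0283, 0.2454]
orientation: [-3.106, 0.469, -0.001]
contact_force: [0.7, -0.1, -1.2]
grip_width: 0.0853
```

```bash
cat >> h.py <<'E'
from scipy.spatial.transform import Rotation as Ro
def to(p,yawx):
    o=r.get_obs();R=Ro.from_rotvec(o["orientation"]).as_matrix();t=R.T@(np.array(p)-o["tcp_pos"])
    print(round(o["clock"],2),np.round(o["tcp_pos"],4),"F",np.round(o["contact_force"],1),"w",round(o["grip_width"],4),"shift cm",np.round(t*100,2),"roll",round(np.arctan2(R[1,0],R[0,0])-yawx,3))
E
python3 -c "
from h import *
to((.593,.064,.10),np.radians(-17))"
```

```text
1.92 [0.5714 0.0283 0.2454] F [ 0.7 -0.1 -1.2] w 0.0853 shift cm [ 1.   -4.04 14.54] roll -0.003
```

Emit:
apply_moves --moves '[[[0.4, -1.5, 1.5], 0], [[0.8, -3, 4], 0], [[1, -4, 7], 0], [[1, -4, 10], 0], [[1, -4, 12.5], 0], [[1, -4, 14.5], 0], [[1, -4, 14.5], 0], [[1, -4, 14.5], 0]]'

```text
clock: 2.58
tcp_pos: [0.5911, 0.061, 0.0996]
orientation: [3.106, -0.465, -0.003]
contact_force: [-0.1, 0.4, 0.5]
grip_width: 0.0851
```

```bash
python3 - <<'E'
from h import *
d=imaging.grab_frame("wrist");cv2.imwrite("pics/w1.png",d["frame"])
h=cv2.cvtColor(d["frame"],cv2.COLOR_BGR2HSV);m=cv2.inRange(h,(27,120,60),(36,255,255));m=cv2.morphologyEx(m,2,np.ones((3,3)))
cs,_=cv2.findContours(m,0,2);k=max(cs,key=cv2.contourArea);q=np.array([onz(d,u,v,.012)[:2] for u,v in k[:,0]],np.float32)
R=cv2.minAreaRect(q*1000);print(R,np.round(cv2.boxPoints(R)).tolist())
to((.593,.064,.013),np.radians(-17))
E
```

```text
((622.2373046875, 56.14857482910156), (47.8927116394043, 37.88142013549805), 72.94697570800781) [[597.0, 39.0], [633.0, 28.0], [647.0, 73.0], [611.0, 85.0]]
2.63 [0.5923 0.0613 0.101 ] F [0.2 0.  1.5] w 0.0856 shift cm [-0.01 -0.28  8.8 ] roll -0.001
```

View pics/w1.png

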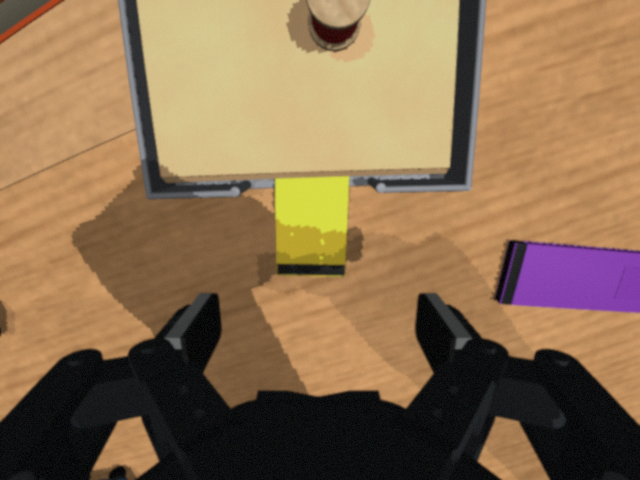

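The wrist view shows the jotter at about columns 277-348, with its black band at row 270. It lies between the open fingers and is free on both sides. The axis estimate is confirmed to about 1 mm, so I'll descend.

Emit:
apply_moves --moves '[[[0, -0.15, 2], 0], [[0, -0.28, 4.5], 0], [[0, -0.28, 6.5], 0], [[0, -0.28, 7.7], 0], [[0, -0.28, 8.4], 0], [[0, -0.28, 8.7], 0], [[0, -0.28, 8.7], 0], [[0, -0.28, 8.7], 0]]'

```text
clock: 3.3
tcp_pos: [0.5936, 0.064, 0.0145]
orientation: [-3.106, 0.465, -0.003]
contact_force: [-0.6, -0.5, -0.6]
grip_width: 0.0852
```

```bash
python3 -c "
from h import *
to((.593,.064,.013),np.radians(-17))"
```

```text
3.3 [0.5936 0.064  0.0145] F [-0.6 -0.5 -0.6] w 0.0852 shift cm [-0.05  0.01  0.15] roll -0.001
```

Emit:
apply_moves --moves '[[[0, 0, 0.1], 0], [[0, 0, 0.1], 0], [[0, 0, 0.1], 0], [[0, 0, 0.1], 0], [[0, 0, 0.1], 0], [[0, 0, 0.1], 0], [[0, 0, 0.1], 0], [[0, 0, 0.1], 0], [[0, 0, 0.1], 0], [[0, 0, 0.1], 0]]' --claw 0.4 --grip_force 40

```text
clock: 4.13
tcp_pos: [0.5929, 0.0639, 0.0129]
orientation: [-3.107, 0.465, -0.001]
contact_force: [-1.7, -1.2, 5.1]
grip_width: 0.0467
```

```bash
python3 - <<'E'
from h import *
to((.593,.064,.013),np.radians(-17))
d=imaging.grab_frame("wrist");cv2.imwrite("pics/w2.png",d["frame"])
E
```

```text
4.13 [0.5929 0.0639 0.0129] F [-1.7 -1.2  5.1] w 0.0467 shift cm [ 0.   -0.01 -0.01] roll -0.001
```

View pics/w2.png

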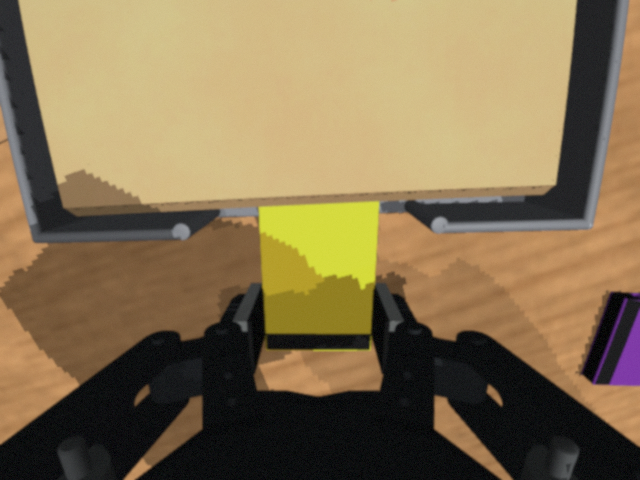

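The fingers flank the jotter near its black end, at columns 262 and 378. There is a light upward force of 5 N, so the tips are probably at the table. I'll rise slightly and close fully.

Emit:
apply_moves --moves '[[[0, 0, -0.1], 0], [[0, 0, -0.1], 0], [[0, 0, -0.1], 0], [[0, 0, -0.1], 0], [[0, 0, -0.1], 0], [[0, 0, -0.1], 0]]' --claw 0 --grip_force 40

```text
clock: 4.68
tcp_pos: [0.5927, 0.0638, 0.0132]
orientation: [-3.107, 0.465, -0.0]
contact_force: [1.0, 0.4, -0.2]
grip_width: 0.0469
```

Gripped: the width holds at 46.9 mm. Now a slow pull.

Emit:
apply_moves --moves '[[[-0.03, 0, 0], 0], [[-0.08, 0, 0], 0], [[-0.15, 0, 0], 0], [[-0.25, 0, 0], 0], [[-0.35, 0, 0], 0], [[-0.45, 0, 0], 0], [[-0.55, 0, 0], 0], [[-0.65, 0, 0], 0], [[-0.77, 0, 0], 0], [[-0.9, 0, 0], 0]]'

```text
clock: 5.52
tcp_pos: [0.584, 0.0666, 0.0134]
orientation: [-3.107, 0.465, -0.0]
contact_force: [3.1, -0.4, -0.9]
grip_width: 0.0465
```

```bash
python3 - <<'E'
from h import *
to((.593-.115,.064+.035,.013),np.radians(-17))
d=imaging.grab_frame("wrist");cv2.imwrite("pics/w3.png",d["frame"])
E
```

```text
5.52 [0.584  0.0666 0.0134] F [ 3.1 -0.4 -0.9] w 0.0465 shift cm [-1.109e+01  1.000e-02  3.000e-02] roll -0.0
```

View pics/w3.png

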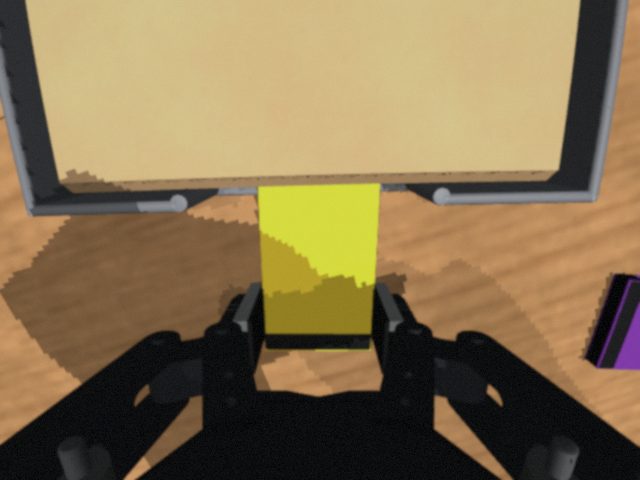

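The jotter travels with the grip while the book stays in the tray. I'll keep going.

Emit:
apply_moves --moves '[[[-0.13, 0, 0], 0], [[-0.27, 0, 0], 0], [[-0.42, 0, 0], 0], [[-0.58, 0, 0], 0], [[-0.74, 0, 0], 0], [[-0.9, 0, 0], 0], [[-1.06, 0, 0], 0], [[-1.22, 0, 0], 0], [[-1.38, 0, 0], 0], [[-1.54, 0, 0], 0]]'

```text
clock: 6.4
tcp_pos: [0.5692, 0.071, 0.0133]
orientation: [-3.107, 0.465, -0.0]
contact_force: [2.4, -1.3, -0.9]
grip_width: 0.047
```

Emit:
apply_moves --moves '[[[-0.16, 0, 0], 0], [[-0.32, 0, 0], 0], [[-0.48, 0, 0], 0], [[-0.64, 0, 0], 0], [[-0.8, 0, 0], 0], [[-0.96, 0, 0], 0], [[-1.12, 0, 0], 0], [[-1.28, 0, 0], 0], [[-1.44, 0, 0], 0], [[-1.6, 0, 0], 0]]'

```text
clock: 7.23
tcp_pos: [0.554, 0.0757, 0.0133]
orientation: [-3.107, 0.465, -0.0]
contact_force: [3.3, -1.0, 0.2]
grip_width: 0.0467
```

Emit:
apply_moves --moves '[[[-0.16, 0, 0], 0], [[-0.32, 0, 0], 0], [[-0.48, 0, 0], 0], [[-0.64, 0, 0], 0], [[-0.8, 0, 0], 0], [[-0.96, 0, 0], 0], [[-1.12, 0, 0], 0], [[-1.28, 0, 0], 0], [[-1.44, 0, 0], 0], [[-1.6, 0, 0], 0]]'

```text
clock: 8.07
tcp_pos: [0.5376, 0.0806, 0.0131]
orientation: [3.107, -0.465, -0.002]
contact_force: [1.5, -0.9, 1.2]
grip_width: 0.0469
```

```bash
python3 - <<'E'
from h import *
to((.593-.115,.064+.035,.013),np.radians(-17))
d=imaging.grab_frame("scene");x=d["frame"][120:290,230:430];cv2.imwrite("pics/s3.png",cv2.resize(x,None,fx=3.5,fy=3.5,interpolation=2))
E
```

```text
8.07 [0.5376 0.0806 0.0131] F [ 1.5 -0.9  1.2] w 0.0469 shift cm [-6.24 -0.02  0.02] roll -0.0
```

View pics/s3.png

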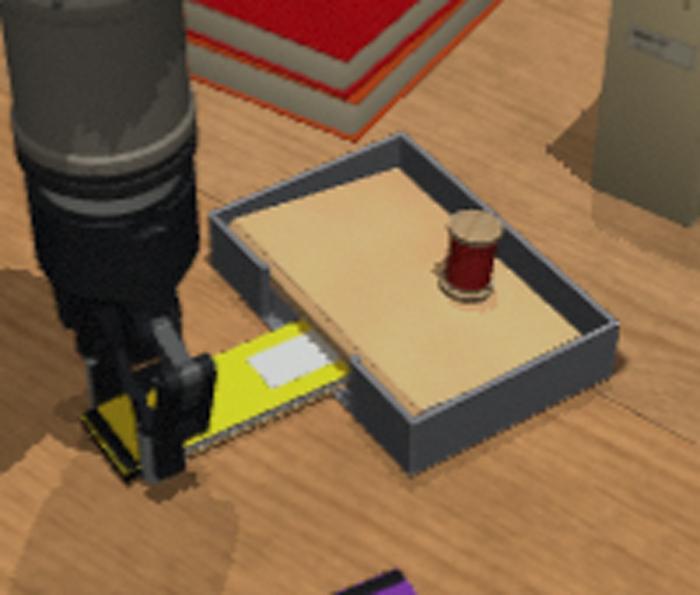

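The jotter is about 113 mm out, and the reel stands at (470,255) in the crop, on the book in the tray. I'll pull the remaining 47 mm, plus a margin.

Emit:
apply_moves --moves '[[[-0.16, 0, 0], 0], [[-0.32, 0, 0], 0], [[-0.48, 0, 0], 0], [[-0.64, 0, 0], 0], [[-0.8, 0, 0], 0], [[-0.96, 0, 0], 0], [[-1.12, 0, 0], 0], [[-1.28, 0, 0], 0], [[-1.44, 0, 0], 0], [[-1.6, 0, 0], 0]]'

```text
clock: 8.95
tcp_pos: [0.5232, 0.0851, 0.0133]
orientation: [3.107, -0.465, -0.0]
contact_force: [0.5, -0.7, -0.4]
grip_width: 0.0467
```

Emit:
apply_moves --moves '[[[-0.16, 0, 0], 0], [[-0.32, 0, 0], 0], [[-0.48, 0, 0], 0], [[-0.64, 0, 0], 0], [[-0.8, 0, 0], 0], [[-0.96, 0, 0], 0], [[-1.12, 0, 0], 0], [[-1.28, 0, 0], 0], [[-1.44, 0, 0], 0], [[-1.6, 0, 0], 0]]'

```text
clock: 9.78
tcp_pos: [0.5079, 0.0898, 0.0133]
orientation: [3.107, -0.465, 0.0]
contact_force: [0.3, -0.5, -0.5]
grip_width: 0.0469
```

Emit:
apply_moves --moves '[[[-0.16, 0, 0], 0], [[-0.32, 0, 0], 0], [[-0.48, 0, 0], 0], [[-0.64, 0, 0], 0], [[-0.8, 0, 0], 0], [[-0.96, 0, 0], 0], [[-1.12, 0, 0], 0], [[-1.28, 0, 0], 0], [[-1.44, 0, 0], 0], [[-1.6, 0, 0], 0]]'

```text
clock: 10.62
tcp_pos: [0.4926, 0.0945, 0.0133]
orientation: [3.107, -0.465, -0.0]
contact_force: [0.5, -0.1, -0.7]
grip_width: 0.0467
```

Emit:
apply_moves --moves '[[[-0.2, 0, 0], 0], [[-0.4, 0, 0], 0], [[-0.6, 0, 0], 0], [[-0.9, 0, 0], 0], [[-1.2, 0, 0], 0], [[-1.5, 0, 0], 0], [[-1.8, 0, 0], 0], [[-2, 0, 0], 0], [[-2, 0, 0], 0], [[-2, 0, 0], 0]]'

```text
clock: 11.45
tcp_pos: [0.4736, 0.1003, 0.0133]
orientation: [3.107, -0.465, 0.0]
contact_force: [0.5, 0.4, -0.2]
grip_width: 0.0464
```

```bash
python3 - <<'E'
from h import *
to((.593-.115,.064+.035,.013),np.radians(-17))
d=imaging.grab_frame("scene");x=d["frame"][120:290,230:430];cv2.imwrite("pics/s4.png",cv2.resize(x,None,fx=3.5,fy=3.5,interpolation=2))
E
```

```text
11.45 [0.4736 0.1003 0.0133] F [ 0.5  0.4 -0.2] w 0.0464 shift cm [ 0.46 -0.    0.03] roll -0.0
```

View pics/s4.png

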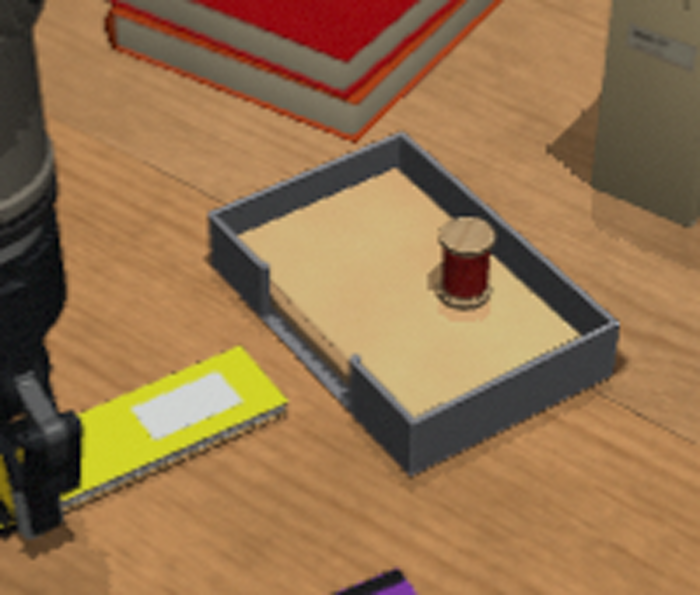

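The jotter's rear edge, at (285,400) in the crop, is clear of the tray. The book is down on the floor and the reel is upright at (467,262). Now release and retreat.

Emit:
apply_moves --moves '[[[0, 0, 0.05], 0], [[0, 0, 0.05], 0], [[0, 0, 0.05], 0], [[0, 0, 0.05], 0], [[0, 0, 0.05], 0], [[0, 0, 0.05], 0], [[0, 0, 0.05], 0], [[0, 0, 0.05], 0]]' --claw 0.85

```text
clock: 12.17
tcp_pos: [0.4737, 0.1003, 0.0128]
orientation: [-3.107, 0.465, -0.0]
contact_force: [0.7, 0.7, 0.5]
grip_width: 0.0725
```

Emit:
apply_moves --moves '[[[0, 0, -0.4], 0], [[0, 0, -1], 0], [[0, 0, -2], 0], [[0, 0, -4], 0], [[0, 0, -6], 0], [[0, 0, -9], 0], [[0, 0, -12], 0], [[0, 0, -15], 0], [[0, 0, -15], 0], [[0, 0, -15], 0]]'

```text
clock: 13.0
tcp_pos: [0.4749, 0.1006, 0.1654]
orientation: [-3.105, 0.465, -0.008]
contact_force: [0.4, -1.6, -0.3]
grip_width: 0.0729
```

```bash
python3 - <<'E'
from h import *
to((.478,.099,.15),np.radians(-17))
d=imaging.grab_frame("wrist");w=cv2.resize(d["frame"],(400,300))
d=imaging.grab_frame("scene");x=cv2.resize(d["frame"][130:305,200:430],(400,300),interpolation=2);cv2.imwrite("pics/f.png",np.hstack([w,x]))
print(rect(d,(28,110,60),(36,255,255),(180,190,345,300),.009))
E
```

```text
13.0 [0.4749 0.1006 0.1654] F [ 0.4 -1.6 -0.3] w 0.0729 shift cm [0.33 0.06 1.54] roll -0.001
(array([534.,  80.]), array([ 48., 151.]), 72.8, [[455.0, 79.0], [599.0, 35.0], [613.0, 81.0], [469.0, 125.0]])
```

View pics/f.png

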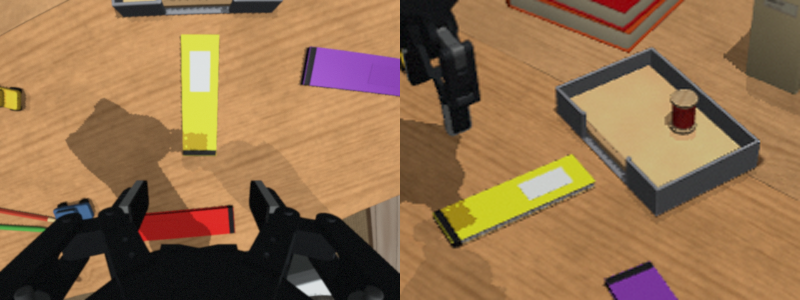

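The jotter lies flat at (534,80), measuring 48 x 151 mm of yellow, with a gap of about 18 mm to the tray. The reel is upright on the book and the gripper is clear.

```bash
python3 -c "
from h import *
print(r.hand_in())"
```

```text
the job is handed in; nothing more can be done
None
```

I gripped the yellow jotter by its black end, drew it slowly out of the tray's front opening, let it down on the table, and handed the job in at about 13 s.

- **Jotter:** It measured 48 x 151 mm of yellow (the black band is extra), which fits it lying flat on the table. The gap to the tray front is about 18 mm.
- **Book and reel:** By eye in the last scene picture, the book is down on the tray's floor and the reel stands upright on it. I did not measure the book's height.
- **Forces and readings:** The arm's readings at the end of each move stayed near 5 N or less. The gripper read about 47 mm on the 48 mm jotter, a small disagreement that caused no trouble. No check failed.

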